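Move a disk set into the new dock, bay for bay

TASK

Move the four disks from the old black disk dock to the new white one, one at a time and straight from bay to bay without setting any down on the desk, so that each ends in the bay of the same number and the array keeps its order: on both docks bay 1 is the one next to the end with the round power button, and bay 4 is farthest from it. Seat each disk upright and fully home in its bay, the same way round as it stands now (the edge toward the dock's row of status lights stays toward the lights). Do not let a disk drop, and do not knock over the mug of tea.

Things in the scene. Friction and masses are not known exactly. Their poses are not given: they have to be found in the camera images.
- old_dock: old dock: black, 106 x 213 x 58 mm, four open-topped bays in a row. Round power button on the 28 mm pod at its +y end. Fixed. Origin: desk level, centre of the bay row; row along y, status lights on the -x side (toward the robot). Bays 76 (x) x 19 mm (y), 6 mm bevel at the mouth, floor 12 mm above desk, centred at x = 0, y = +67.5 (bay 1), +22.5, -22.5, -67.5 mm (bay 4).
- new_dock: new dock: white, 106 x 222 x 50 mm, four empty bays. Power button on the 28 mm pod at its -y end. Fixed. Origin: desk level, centre of the bay row; row along y, status lights on the -x side (toward the robot). Bays 76 (x) x 19 mm (y), 6 mm bevel at the mouth, floor 12 mm above desk, at x = 0, y = -72 (bay 1), -24, +24, +72 mm (bay 4). A seated disk's origin is at x = -15, z = 12 mm, axes parallel.
- finned_disk: bare aluminium disk with dark ribs over its faces and top edge. 2.5-inch disk on its connector edge, 70 (x) x 15 (y) x 100 mm tall (z, up), 0.16 kg nominal. Origin: in the underside at mid-thickness, 15 mm toward -x of the middle of the 70 mm width (so the middle is at +15 mm on its x). Starts in any of the old dock's bays, axes parallel to the dock's.
- plastic_disk: black plastic disk with a thin grey seam round its edge. 2.5-inch disk on its connector edge, 70 (x) x 15 (y) x 100 mm tall (z, up), 0.16 kg nominal. Origin: in the underside at mid-thickness, 15 mm toward -x of the middle of the 70 mm width (so the middle is at +15 mm on its x). Starts in any of the old dock's bays, axes parallel to the dock's.
- label_disk: bright steel disk with a white paper label folded over part of its top edge. 2.5-inch disk on its connector edge, 70 (x) x 15 (y) x 100 mm tall (z, up), 0.16 kg nominal. Origin: in the underside at mid-thickness, 15 mm toward -x of the middle of the 70 mm width (so the middle is at +15 mm on its x). Starts in any of the old dock's bays, axes parallel to the dock's.
- dark_disk: dark metal disk with a bright cover plate that shows as a stripe along its edges. 2.5-inch disk on its connector edge, 70 (x) x 15 (y) x 100 mm tall (z, up), 0.16 kg nominal. Origin: in the underside at mid-thickness, 15 mm toward -x of the middle of the 70 mm width (so the middle is at +15 mm on its x). Starts in any of the old dock's bays, axes parallel to the dock's.
- mug: patterned mug of tea, loose, 97 x 106 x 98 mm with its handle, standing behind the gap between the docks; origin at the centre of its underside. A bystander, not to be knocked over.
Mind the look-alikes: they are no part of the job. Leave any orange look-alike of the plastic_disk alone.

How it is judged (in metres and radians):
At the end, for the whole second after the job is handed in: All four disks stand in the new dock, one in each bay (each in the bay of its own number, by the rules below), within 9 mm of the bay's centre, underside within 5 mm of the bay floor, within 0.17 rad of upright, the same way round as before; all at rest, the mug upright (x of finned_disk in the frame of new_dock between -0.024 and -0.006 m and z of finned_disk in the frame of new_dock between 0.007 and 0.017 m and angle between each of finned_disk, plastic_disk, label_disk, dark_disk's own z axis and vertical below 0.17 rad and (y of finned_disk in the frame of new_dock between -0.081 and -0.063 m or y of finned_disk in the frame of new_dock between -0.033 and -0.015 m or y of finned_disk in the frame of new_dock between 0.015 and 0.033 m or y of finned_disk in the frame of new_dock between 0.063 and 0.081 m) and x of plastic_disk in the frame of new_dock between -0.024 and -0.006 m and z of plastic_disk in the frame of new_dock between 0.007 and 0.017 m and (y of plastic_disk in the frame of new_dock between -0.081 and -0.063 m or y of plastic_disk in the frame of new_dock between -0.033 and -0.015 m or y of plastic_disk in the frame of new_dock between 0.015 and 0.033 m or y of plastic_disk in the frame of new_dock between 0.063 and 0.081 m) and x of label_disk in the frame of new_dock between -0.024 and -0.006 m and z of label_disk in the frame of new_dock between 0.007 and 0.017 m and (y of label_disk in the frame of new_dock between -0.081 and -0.063 m or y of label_disk in the frame of new_dock between -0.033 and -0.015 m or y of label_disk in the frame of new_dock between 0.015 and 0.033 m or y of label_disk in the frame of new_dock between 0.063 and 0.081 m) and x of dark_disk in the frame of new_dock between -0.024 and -0.006 m and z of dark_disk in the frame of new_dock between 0.007 and 0.017 m and (y of dark_disk in the frame of new_dock between -0.081 and -0.063 m or y of dark_disk in the frame of new_dock between -0.033 and -0.015 m or y of dark_disk in the frame of new_dock between 0.015 and 0.033 m or y of dark_disk in the frame of new_dock between 0.063 and 0.081 m) and linear speed of each of finned_disk, plastic_disk, label_disk, dark_disk below 0.02 m/s and angular speed of each of finned_disk, plastic_disk, label_disk, dark_disk below 0.2 rad/s and angle between mug's own z axis and vertical below 0.2 rad); the robot touches nothing.
It fails at once if a disk is put into a bay of the new dock while the old dock's bay of that number still holds its own disk (so it is in the wrong bay) ((((y of finned_disk in the frame of new_dock between -0.084 and -0.06 m and z of finned_disk in the frame of new_dock below 0.02 m) or (y of plastic_disk in the frame of new_dock between -0.084 and -0.06 m and z of plastic_disk in the frame of new_dock below 0.02 m) or (y of label_disk in the frame of new_dock between -0.084 and -0.06 m and z of label_disk in the frame of new_dock below 0.02 m) or (y of dark_disk in the frame of new_dock between -0.084 and -0.06 m and z of dark_disk in the frame of new_dock below 0.02 m)) and ((y of finned_disk in the frame of old_dock between 0.0555 and 0.0795 m and z of finned_disk in the frame of old_dock below 0.02 m) or (y of plastic_disk in the frame of old_dock between 0.0555 and 0.0795 m and z of plastic_disk in the frame of old_dock below 0.02 m) or (y of label_disk in the frame of old_dock between 0.0555 and 0.0795 m and z of label_disk in the frame of old_dock below 0.02 m) or (y of dark_disk in the frame of old_dock between 0.0555 and 0.0795 m and z of dark_disk in the frame of old_dock below 0.02 m))) or (((y of finned_disk in the frame of new_dock between -0.036 and -0.012 m and z of finned_disk in the frame of new_dock below 0.02 m) or (y of plastic_disk in the frame of new_dock between -0.036 and -0.012 m and z of plastic_disk in the frame of new_dock below 0.02 m) or (y of label_disk in the frame of new_dock between -0.036 and -0.012 m and z of label_disk in the frame of new_dock below 0.02 m) or (y of dark_disk in the frame of new_dock between -0.036 and -0.012 m and z of dark_disk in the frame of new_dock below 0.02 m)) and ((y of finned_disk in the frame of old_dock between 0.0105 and 0.0345 m and z of finned_disk in the frame of old_dock below 0.02 m) or (y of plastic_disk in the frame of old_dock between 0.0105 and 0.0345 m and z of plastic_disk in the frame of old_dock below 0.02 m) or (y of label_disk in the frame of old_dock between 0.0105 and 0.0345 m and z of label_disk in the frame of old_dock below 0.02 m) or (y of dark_disk in the frame of old_dock between 0.0105 and 0.0345 m and z of dark_disk in the frame of old_dock below 0.02 m))) or (((y of finned_disk in the frame of new_dock between 0.012 and 0.036 m and z of finned_disk in the frame of new_dock below 0.02 m) or (y of plastic_disk in the frame of new_dock between 0.012 and 0.036 m and z of plastic_disk in the frame of new_dock below 0.02 m) or (y of label_disk in the frame of new_dock between 0.012 and 0.036 m and z of label_disk in the frame of new_dock below 0.02 m) or (y of dark_disk in the frame of new_dock between 0.012 and 0.036 m and z of dark_disk in the frame of new_dock below 0.02 m)) and ((y of finned_disk in the frame of old_dock between -0.0345 and -0.0105 m and z of finned_disk in the frame of old_dock below 0.02 m) or (y of plastic_disk in the frame of old_dock between -0.0345 and -0.0105 m and z of plastic_disk in the frame of old_dock below 0.02 m) or (y of label_disk in the frame of old_dock between -0.0345 and -0.0105 m and z of label_disk in the frame of old_dock below 0.02 m) or (y of dark_disk in the frame of old_dock between -0.0345 and -0.0105 m and z of dark_disk in the frame of old_dock below 0.02 m))) or (((y of finned_disk in the frame of new_dock between 0.06 and 0.084 m and z of finned_disk in the frame of new_dock below 0.02 m) or (y of plastic_disk in the frame of new_dock between 0.06 and 0.084 m and z of plastic_disk in the frame of new_dock below 0.02 m) or (y of label_disk in the frame of new_dock between 0.06 and 0.084 m and z of label_disk in the frame of new_dock below 0.02 m) or (y of dark_disk in the frame of new_dock between 0.06 and 0.084 m and z of dark_disk in the frame of new_dock below 0.02 m)) and ((y of finned_disk in the frame of old_dock between -0.0795 and -0.0555 m and z of finned_disk in the frame of old_dock below 0.02 m) or (y of plastic_disk in the frame of old_dock between -0.0795 and -0.0555 m and z of plastic_disk in the frame of old_dock below 0.02 m) or (y of label_disk in the frame of old_dock between -0.0795 and -0.0555 m and z of label_disk in the frame of old_dock below 0.02 m) or (y of dark_disk in the frame of old_dock between -0.0795 and -0.0555 m and z of dark_disk in the frame of old_dock below 0.02 m)))).
It fails at once if a disk is set down or falls over on the desk ((height (world z) of finned_disk below 0.006 m or angle between finned_disk's own z axis and vertical above 0.8 rad) or (height (world z) of plastic_disk below 0.006 m or angle between plastic_disk's own z axis and vertical above 0.8 rad) or (height (world z) of label_disk below 0.006 m or angle between label_disk's own z axis and vertical above 0.8 rad) or (height (world z) of dark_disk below 0.006 m or angle between dark_disk's own z axis and vertical above 0.8 rad)).
It fails at once if a disk is let fall (it moves faster than 0.5 m/s while the fingers do not hold it) ((linear speed of finned_disk above 0.5 m/s and contact force between finned_disk and the fingers below 0.05 N) or (linear speed of plastic_disk above 0.5 m/s and contact force between plastic_disk and the fingers below 0.05 N) or (linear speed of label_disk above 0.5 m/s and contact force between label_disk and the fingers below 0.05 N) or (linear speed of dark_disk above 0.5 m/s and contact force between dark_disk and the fingers below 0.05 N)).
It fails at once if the mug of tea is knocked over (angle between mug's own z axis and vertical above 0.5 rad).
It also fails if it takes over 99 s, if anything falls off the work surface, if the arm or the gripper's body presses on something with over 40 N, if the wrist force passes 120 N, or if a joint passes its speed limit or range.

ROBOT

A 7-joint arm with a two-finger parallel gripper is mounted at the origin on a cart in front of the work surface, level with it; the furniture and walls round the work are solid. World frame = base frame: x ahead of the robot, y to its left, z up, the work surface at z = 0. Lengths are in mm, angles in rad, forces in N, time in s.
With the tool pointing down it reaches from about 425 to 1025 mm from the base axis. Payload 9.4 kg.
Tool frame: the origin (TCP) lies on the centre line of the jaws, within the pads' length; the fingertips stand 25 mm ahead of it and the grasp point (between the pads) lies 6 mm ahead of it; z points along the fingers, y is the line along which they close (so a half turn about z gives the same grasp; the last joint's range is limited). The gripper opens to 85 mm and grips with 20 to 120 N. Pads are 22 mm wide; open, the fingers measure 114 mm over their backs; the gripper's body (76 mm by 85 mm) begins 54 mm behind the grasp point. The pads swing forward as they close: fully open they stand 13 mm farther back than shut.
Start: joints at [-1.41, 0.599, -0.003, 1.599, 0.002, 0.943, -0.08], TCP at [170.789, 704.596, 227.175] pointing down, gripper open.
Joint ranges: [-2.57, 2.57], [-0.35, 1.97], [-1.29, 1.29], [0.11, 2.56], [-1.05, 4.19], [0.11, 1.86], [-2.63, 2.63]. Speed limits (rad/s): [2.22, 2.22, 3.01, 3.01, 3.14, 3.14, 3.14].

INTERFACE

Orientations are given as a unit quaternion [w, x, y, z].
In Python, from rig import * gives the robot as it stands.
- The arm moves only by the tool jog_arm, never from a script. Its argument "increments" is a list of rows, each a list of 3 entries, a list of its own where there are three numbers: the opening, from 0 (shut) to 1 (fully open), then the shift along the tool's x, y, z in m, then the turn about the tool's z in degrees. A call has 1 to 5 rows; each row shifts and turns the commanded pose from where the row before left it, along the tool's axes as they then stand; what a row does not reach is not made up. A row lasts 1/10 s, in which the tool goes at most 50 mm and 8.59 degrees, less where a joint would pass 70% of its speed; a pose out of reach is approached as far as the arm can. A call with a gripper value outside its range is refused whole. The fingers move at their own pace and stop on an object; "newtons" is the grip in N (left out, the last holds). Time passes only in rows, so rows that do not move let the fingers close. It gives the time, the measured TCP pose, the force, the opening and the grip force at its end, in the units of the state.
- read_state(): the state, without advancing time (a new reading comes with each control period).
- snapshot(name): name is "scene" or "top"; returns a dict with "img" (400x640x3 uint8, blue, green, red), "depth" (400x640 float32, mm along the optical axis (not along the pixel's ray), 0 where there is no reading), "fovy" (degrees; the focal length in pixels is half the picture's height over the tangent of half this angle, whatever the lens; pixels are square), "cx", "cy" (the principal point, pixels), "world_from_camera" (4x4, takes a point from camera to world coordinates). Camera axes: x right, y up, looking along -z (the intrinsics and any distortion apply to the point x, -y, -z); pixel columns grow to the right and rows downward; lengths in mm; the calibration is good to about 2 mm. A picture is of the moment at which its call begins.
- sign_off(): hands the job in; it is judged then, once.
The state is a dict: "t": time; "qpos": joint angles; "joint_vel": joint speeds; "joint_efforts": joint torques, N m; "ee_pos": TCP position; "tool_rot": TCP orientation; "wrist_force": force on the tool from outside, world axes, zero at the start; "ft_torque": the same for the moment, N m; "width": finger opening in mm; "finger_force": force on a finger pad.
Only numpy, scipy, OpenCV 4.12 (cv2) and the standard library are available. Lean on these libraries where they do the work, as an engineer would, in place of code of your own. Each camera call takes 0.05 s, during which the arm holds its last target. There are 200 camera calls.

## Working session

There is one attempt and no reset: what is moved stays moved. The work goes in short steps, Python scripts to look and compute and a tool call to move; the robot and the scene stay as the last step left them, time stands still between calls to the robot, and variables do not carry over. Pictures are saved under pics/ and viewed, at most 14 in all, crops included, and the job is handed in when it is done.

Besides the shell and the picture viewer there is one more tool, called after "Call:" by a JSON object that holds its "fn" and its "kwargs", one argument or row to a line. jog_arm: Moves the arm, as the interface text tells. Its arguments: {"type":"object","properties":{"increments":{"type":"array","items":{"type":"array"}},"newtons":{"type":"number"}},"required":["increments"]}

```bash
mkdir -p pics; ls
python3 - <<'E'
from rig import *
import cv2, numpy as np
s=read_state(); print(s)
for n in("scene","top"):
    d=snapshot(n); cv2.imwrite(f"pics/{n}0.png",d["img"]); np.savez(f"{n}0.npz",**d)
    print(n,d["fovy"],d["cx"],d["cy"],d["world_from_camera"].round(3).tolist(),[k for k in d])
E
```

```text
pics
{'t': 0.0, 'qpos': array([-1.40972417,  0.60015949, -0.00252914,  1.60010798,  0.00179368,
        0.94287621, -0.07979335]), 'joint_vel': array([ 0.0013507 , -0.00137231,  0.00146419, -0.00057595,  0.00167993,
        0.0017573 ,  0.00128637]), 'joint_efforts': array([ 1.37171766e-03, -7.76458025e+01,  1.56519771e+00, -2.58020908e+01,
        1.22977380e-02,  8.73980433e-03,  8.99511633e-06]), 'ee_pos': array([170.67920643, 704.15027897, 226.30014807]), 'tool_rot': array([-1.94979241e-05,  1.18581476e-01,  9.92944024e-01, -7.74219825e-04]), 'wrist_force': array([-0.35450766, -0.21497735,  0.24715453]), 'ft_torque': array([0.0023806 , 0.03232686, 0.01025634]), 'finger_force': 0.0, 'width': 85.37486374239766}
scene 48.146627894511326 323.33032988545676 201.14951763091858 [[0.797, 0.427, -0.427, 98.435], [-0.604, 0.554, -0.573, -722.813], [-0.008, 0.714, 0.7, 939.156], [0.0, 0.0, 0.0, 1.0]] ['img', 'depth', 'fovy', 'cx', 'cy', 'world_from_camera']
top 47.323522379823714 318.8067339826651 204.10598858557015 [[0.019, 0.992, -0.123, 444.348], [-1.0, 0.02, 0.006, 54.622], [0.008, 0.122, 0.992, 1445.217], [0.0, 0.0, 0.0, 1.0]] ['img', 'depth', 'fovy', 'cx', 'cy', 'world_from_camera']
```

View pics/scene0.png

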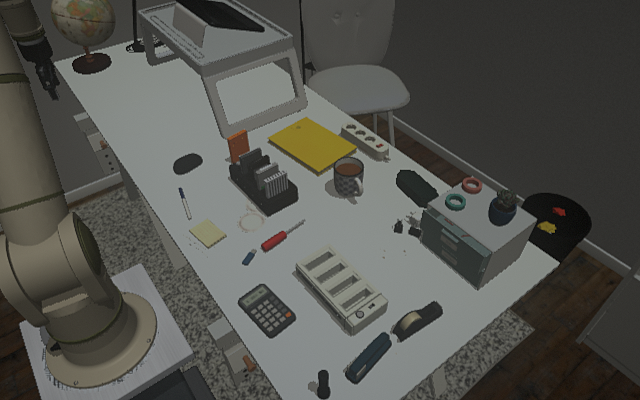

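View pics/top0.png

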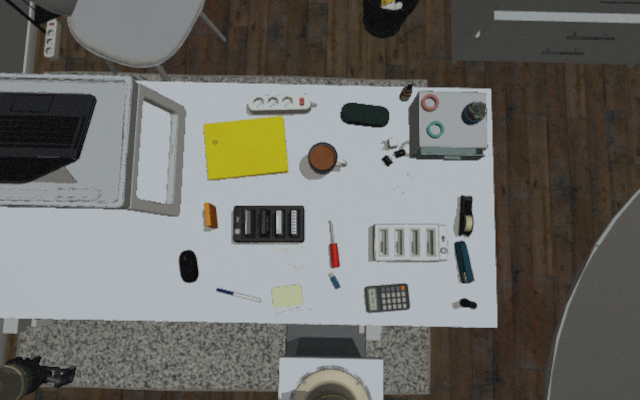

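The scene view shows the black dock at about (263,187) holding four disks, the empty white dock at (342,288) and the mug at (348,177). The orange look-alike stands outside the black dock at (238,146). In the top view the old dock is at (269,224) with its power button at the left (+y) end. The new dock is at (410,243) with its button at the right, and the orange decoy is at (210,215).

```bash
cat > h.py <<'E'
import numpy as np, cv2
def rays(d):
    f=200/np.tan(np.radians(d["fovy"]/2)); v,u=np.mgrid[0:400,0:640]
    c=np.stack([(u-d["cx"])/f,-(v-d["cy"])/f,-np.ones(u.shape)],-1)
    T=d["world_from_camera"]; return c@T[:3,:3].T, T[:3,3]
def cloud(d):
    r,o=rays(d); P=o+r*d["depth"][...,None]; P[d["depth"]==0]=np.nan; return P
def onplane(d,z):
    r,o=rays(d); return o+r*((z-o[2])/r[...,2])[...,None]
def rect(p): 
    (c,s,a)=cv2.minAreaRect(p.astype(np.float32)); return np.round(c,1),np.round(s,1),round(a,2)
def comps(m,n=15):
    k,l,st,c=cv2.connectedComponentsWithStats(m.astype(np.uint8),connectivity=4)
    return [(l==i) for i in range(1,k) if st[i,4]>=n]
E
cat > m.py <<'E'
from h import *
for n in("scene","top"):
    d=dict(np.load(n+"0.npz")); P=cloud(d); X,Y,Z=P[...,0],P[...,1],P[...,2]
    print(n,"desk z",np.nanmedian(Z[(X>350)&(X<700)&(abs(Y)<300)&(abs(Z)<15)]))
    print("tall",[np.nanmax(np.where((Y>a)&(Y<a+100)&(X>350)&(X<900),Z,0)).round() for a in range(-500,700,100)])
    for nm,zt,yl in(("old",58,(80,330)),("new",50,(-400,-80))):
        R=(X>380)&(X<680)&(Y>yl[0])&(Y<yl[1])
        m=R&(abs(Z-zt)<5)
        for c in comps(m,100): print(nm,"top",rect(P[c][:,:2]),c.sum(),np.median(P[c][:,2]).round(1))
        Q=onplane(d,zt)
        if nm=="new":
            big=max(comps(m,100),key=lambda c:c.sum()).astype(np.uint8)
            hull=cv2.fillConvexPoly(big*0,cv2.convexHull(cv2.findNonZero(big)),1)>0
            for c in comps(hull&(Z<44),30): print(" hole",rect(Q[c][:,:2]),Q[c][:,:2].mean(0).round(1),c.sum())
        else:
            for c in comps(R&(Z>100),10): print(" disk",rect(P[c][:,:2]),P[c].mean(0).round(1),c.sum(),np.argwhere(c).mean(0).round(),d["img"][c].mean(0).round())
E
python3 m.py
python3 - <<'E'
import cv2,numpy as np
a=cv2.imread('pics/top0.png')[195:275,190:460]; b=cv2.imread('pics/scene0.png')[120:220,210:390]
a=cv2.resize(a,(800,237),interpolation=3); b=cv2.resize(b,(640,356),interpolation=3)
o=np.zeros((593,800,3),np.uint8); o[:237]=a; o[237:,:640]=b; cv2.imwrite('pics/crop.png',cv2.convertScaleAbs(o,alpha=1.5))
E
```

```text
scene desk z -0.22317562756904863
tall [np.float64(244.0), np.float64(249.0), np.float64(170.0), np.float64(55.0), np.float64(102.0), np.float64(102.0), np.float64(116.0), np.float64(117.0), np.float64(103.0), np.float64(69.0), np.float64(263.0), np.float64(422.0)]
old top (array([553.1, 197.2]), array([108.3, 220.8]), 2.55) 619 57.2
 disk (array([554.8, 250.9]), array([69.8, 18.5]), 2.2) [552.9 249.7 108.9] 136 [154. 250.] [58. 60. 59.]
 disk (array([555.6, 206.6]), array([70.6, 19.5]), 2.32) [554.1 204.6 108.9] 137 [162. 258.] [41. 44. 44.]
 disk (array([555.9, 162.1]), array([70.8, 19.6]), 1.43) [554.3 160.  108.8] 157 [169. 266.] [87. 89. 88.]
 disk (array([557.3, 117. ]), array([71.3, 18.3]), 1.92) [555.9 115.1 109.1] 155 [177. 275.] [95. 96. 95.]
new top (array([ 506.7, -238.6]), array([110.9, 224.6]), 0.95) 2551 49.5
 hole (array([ 503.9, -156.2]), array([21.6, 78.3]), 88.73) [ 503.1 -156.4] 191
 hole (array([ 505.2, -203. ]), array([76.4, 21.7]), 0.0) [ 504.9 -204. ] 207
 hole (array([ 505.8, -251.8]), array([76. , 20.4]), 1.4) [ 505.2 -252. ] 212
 hole (array([ 506.7, -300.5
[... 516 characters left out ...]
7, 210.2]), array([68. , 15.4]), 1.35) [550.9 209.  111.5] 123 [223. 263.] [47. 46. 47.]
 disk (array([552.5, 164. ]), array([67.8, 14.1]), 1.59) [552.4 164.8 111.7] 120 [222. 278.] [157. 156. 153.]
 disk (array([553.7, 119.7]), array([68.2, 14.9]), 1.87) [553.7 119.6 110.7] 141 [222. 293.] [140. 137. 133.]
new top (array([ 506.2, -235.9]), array([110. , 223.1]), 1.11) 1673 49.4
 hole (array([ 504.2, -150.6]), array([79.2, 27.5]), 0.21) [ 504.5 -150.5] 175
 hole (array([ 506.6, -197.9]), array([24.5, 76.3]), 89.96) [ 506.2 -198.1] 167
 hole (array([ 506. , -246.9]), array([24.5, 79.3]), 89.71) [ 505.9 -245.5] 173
 hole (array([ 505.6, -292.8]), array([24.6, 76.5]), 89.48) [ 506.1 -293.7] 160
```

View pics/crop.png

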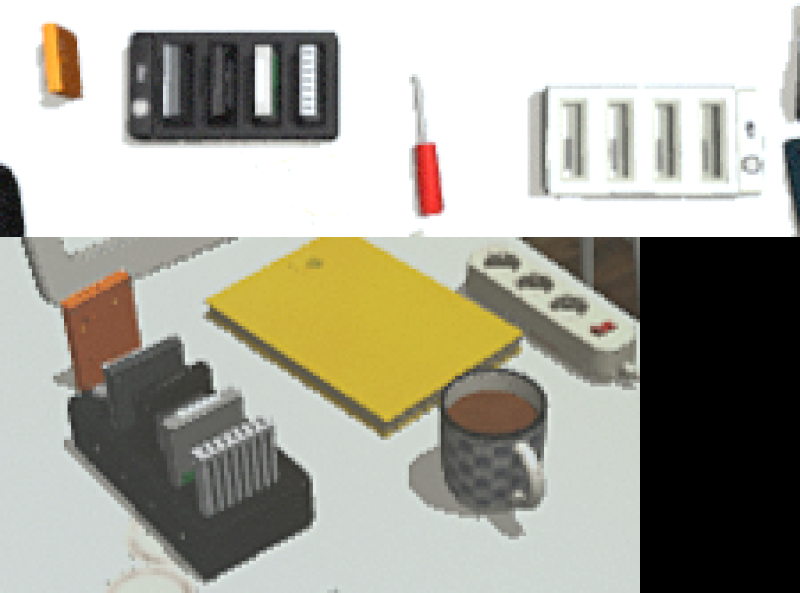

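The crop shows bays 1 to 4 of the old dock, left to right: dark disk (crop 178,80), plastic disk (222,80), label disk (267,80) and finned disk (308,80). The orange one at (60,60) is outside the dock, so it's the look-alike and I'll leave it. The disks in the dock match their descriptions, and each goes to the same bay number. I'll start with bay 4.

Call:
{"fn": "jog_arm", "kwargs": {
  "increments": [
    [0.35, [0, 0, 0], -7.5],
    [0.35, [0, 0, 0], -7.6],
    [0.35, [-0.025, -0.04, 0], 0],
    [0.35, [-0.025, -0.04, 0], 0],
    [0.35, [-0.025, -0.04, 0], 0]
  ],
  "newtons": 60
}}

```text
t: 0.6
ee_pos: [249.4, 584.9, 226.5]
tool_rot: [-0.0, -0.013, 1.0, -0.0]
wrist_force: [1.0, -0.5, 0.3]
width: 29.8
finger_force: 0.0
```

Call:
{"fn": "jog_arm", "kwargs": {
  "increments": [
    [0.35, [-0.025, -0.04, 0], 0],
    [0.35, [-0.025, -0.04, 0], 0],
    [0.35, [-0.025, -0.04, 0], 0],
    [0.35, [-0.025, -0.04, 0], 0],
    [0.35, [-0.025, -0.04, 0], 0]
  ]
}}

```text
t: 1.1
ee_pos: [379.7, 388.0, 227.1]
tool_rot: [-0.0, -0.013, 1.0, -0.0]
wrist_force: [2.1, 0.1, 0.1]
width: 30.0
finger_force: 0.0
```

Call:
{"fn": "jog_arm", "kwargs": {
  "increments": [
    [0.35, [-0.025, -0.04, 0], 0],
    [0.35, [-0.025, -0.04, 0], 0],
    [0.35, [-0.025, -0.04, 0], 0],
    [0.35, [-0.025, -0.04, 0], 0],
    [0.35, [-0.025, -0.04, 0], 0]
  ]
}}

```text
t: 1.6
ee_pos: [509.7, 191.3, 227.1]
tool_rot: [-0.0, -0.013, 1.0, -0.0]
wrist_force: [0.5, 0.7, 0.3]
width: 30.0
finger_force: 0.0
```

Call:
{"fn": "jog_arm", "kwargs": {
  "increments": [
    [0.35, [-0.022, -0.037, 0], 0],
    [0.35, [-0.021, -0.037, 0], 0],
    [0.35, [0, 0, 0.035], 0],
    [0.35, [0, 0, 0.035], 0],
    [0.35, [0, 0, 0], 0]
  ]
}}

```text
t: 2.1
ee_pos: [551.6, 119.2, 153.5]
tool_rot: [-0.003, -0.013, 1.0, -0.001]
wrist_force: [-0.6, 0.5, 0.9]
width: 29.9
finger_force: 0.0
```

Run:
```python
from rig import *
import cv2,numpy as np
print(read_state()["ee_pos"])
a=snapshot("scene")["img"][90:230,200:360]; b=snapshot("top")["img"][180:270,220:340]
o=np.zeros((600,800,3),np.uint8); o[:490,:400]=cv2.resize(a,(560,490),interpolation=3)[:,80:480]; o[:300,400:]=cv2.resize(b,(400,300),interpolation=3)
cv2.imwrite("pics/g1.png",cv2.convertScaleAbs(o,alpha=1.5))
```

```text
[551.58175256 119.20143126 153.50450477]
```

View pics/g1.png

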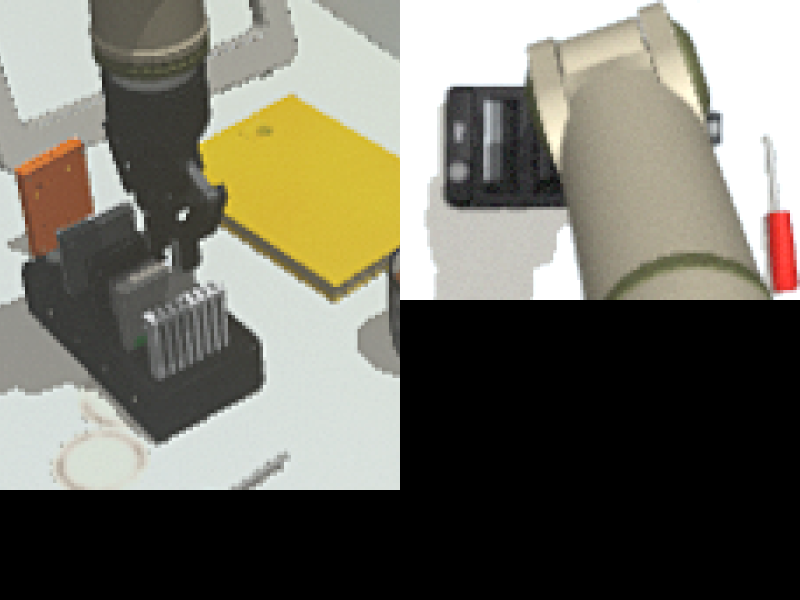

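The left half shows the fingers (around crop 185,250) above the finned disk (190,330). In the top view the arm hides that disk. I'll descend and check the contact force.

Call:
{"fn": "jog_arm", "kwargs": {
  "increments": [
    [0.35, [0, 0, 0], 0],
    [0.35, [0, 0, 0.022], 0],
    [0.35, [0, 0, 0.022], 0],
    [0.35, [0, 0, 0.022], 0],
    [0.35, [0, 0, 0], 0]
  ]
}}

```text
t: 2.7
ee_pos: [553.5, 120.6, 90.7]
tool_rot: [-0.001, -0.013, 1.0, -0.0]
wrist_force: [-0.9, 0.1, 0.7]
width: 29.9
finger_force: 0.0
```

Call:
{"fn": "jog_arm", "kwargs": {
  "increments": [
    [0.0, [0, 0, 0], 0],
    [0.0, [0, 0, 0], 0],
    [0.0, [0, 0, 0], 0],
    [0.0, [0, 0, 0], 0]
  ]
}}

```text
t: 3.1
ee_pos: [554.9, 120.5, 92.7]
tool_rot: [0.001, -0.013, 1.0, 0.0]
wrist_force: [-0.6, -0.8, 8.3]
width: 13.7
finger_force: 60.5
```

Call:
{"fn": "jog_arm", "kwargs": {
  "increments": [
    [0.0, [0, 0, -0.02], 0],
    [0.0, [0, 0, -0.03], 0],
    [0.0, [0, 0, -0.04], 0],
    [0.0, [0, 0, -0.03], 0],
    [0.0, [0, 0, 0], 0]
  ]
}}

```text
t: 3.6
ee_pos: [556.0, 120.7, 215.8]
tool_rot: [0.004, -0.013, 1.0, 0.001]
wrist_force: [0.1, 0.6, -1.9]
width: 13.6
finger_force: 59.3
```

Call:
{"fn": "jog_arm", "kwargs": {
  "increments": [
    [0.0, [0.004, -0.019, 0], 0],
    [0.0, [0.008, -0.038, 0], 0],
    [0.0, [0.008, -0.038, 0], 0],
    [0.0, [0.008, -0.038, 0], 0],
    [0.0, [0.008, -0.038, 0], 0]
  ]
}}

```text
t: 4.1
ee_pos: [521.4, -53.0, 210.7]
tool_rot: [-0.0, -0.013, 1.0, -0.0]
wrist_force: [0.2, -0.2, -2.1]
width: 13.6
finger_force: 59.2
```

Call:
{"fn": "jog_arm", "kwargs": {
  "increments": [
    [0.0, [0.008, -0.038, 0], 0],
    [0.0, [0.008, -0.038, 0], 0],
    [0.0, [0.005, -0.022, 0], 0.5],
    [0.0, [0, 0, 0], 0],
    [0.0, [0, 0, 0], 0]
  ]
}}

```text
t: 4.6
ee_pos: [503.4, -150.2, 210.7]
tool_rot: [-0.0, -0.008, 1.0, 0.0]
wrist_force: [-0.5, 0.7, -2.1]
width: 13.4
finger_force: 59.2
```

```bash
cat > look.py <<'E'
import sys; from rig import *
from h import *
s=read_state(); print(s["ee_pos"].round(1),s["tool_rot"].round(4),s["wrist_force"].round(1),round(s["width"],1),round(s["finger_force"],1))
d=snapshot("scene"); P=cloud(d); img=cv2.convertScaleAbs(d["img"],alpha=1.4)
cv2.imwrite(f"pics/{sys.argv[1]}.png",cv2.resize(img[110:350,210:430],(550,600),interpolation=3))
E
python3 look.py n4
```

```text
[ 503.4 -150.2  210.7] [-3.0e-04 -7.9e-03  1.0e+00  2.0e-04] [-0.5  0.7 -2.1] 13.4 59.2
```

View pics/n4.png

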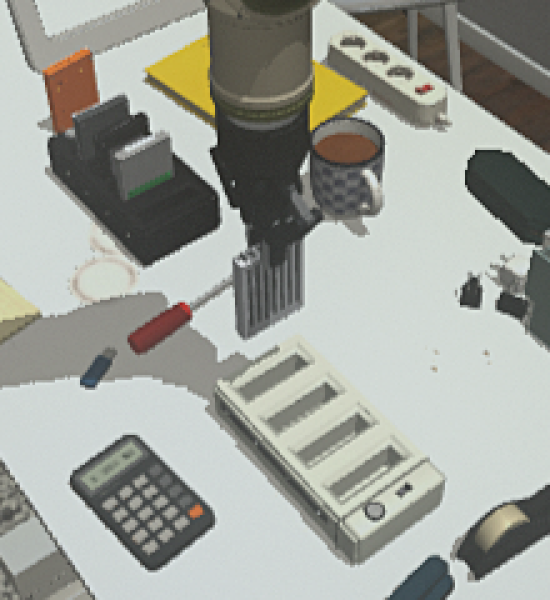

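The finned disk hangs upright above new bay 4 (about 270,285 in the picture, bay at 270,375). I'll lower it in stages.

Call:
{"fn": "jog_arm", "kwargs": {
  "increments": [
    [0.0, [-0.0015, 0, 0.02], 0],
    [0.0, [0, 0, 0.04], 0],
    [0.0, [0, 0, 0.015], 0],
    [0.0, [0, 0, 0.015], 0],
    [0.0, [0, 0, 0], 0]
  ]
}}

```text
t: 5.15
ee_pos: [507.8, -149.3, 122.9]
tool_rot: [0.002, -0.009, 1.0, -0.0]
wrist_force: [-3.1, -1.4, 21.9]
width: 13.4
finger_force: 79.7
```

Call:
{"fn": "jog_arm", "kwargs": {
  "increments": [
    [0.0, [0, 0, 0.008], 0],
    [0.0, [0, 0, 0.008], 0],
    [0.0, [0, 0, 0.007], 0],
    [0.0, [0, 0, 0.004], 0],
    [0.0, [0, 0, 0], 0]
  ]
}}

```text
t: 5.65
ee_pos: [506.8, -149.8, 93.6]
tool_rot: [0.001, -0.009, 1.0, -0.0]
wrist_force: [4.6, -3.4, -4.8]
width: 13.3
finger_force: 87.1
```

```bash
cat > chk.py <<'E'
import sys; from rig import *
from h import *
d=snapshot("scene"); P=cloud(d); X,Y,Z=P[...,0],P[...,1],P[...,2]
for b,y in zip((1,2,3,4),(-294.5,-246.5,-198.5,-150.5)):
    m=(abs(Y-y+1)<16)&(abs(X-506)<42)&(Z>75)&(Z<135)
    if m.sum()>20:
        t=m&(Z>107)&(Z<122); print(b,m.sum(),"ztop95",np.percentile(Z[m],97).round(1),"x",np.percentile(X[m],[2,98]).round(1),"y",np.percentile(Y[m],[2,98]).round(1))
img=cv2.convertScaleAbs(d["img"],alpha=1.4)
cv2.imwrite(f"pics/{sys.argv[1]}.png",cv2.resize(img[180:340,280:420],(525,600),interpolation=3))
E
python3 chk.py p4
```

```text
4 336 ztop95 129.2 x [470.3 536.3] y [-165.3 -142.2]
```

View pics/p4.png

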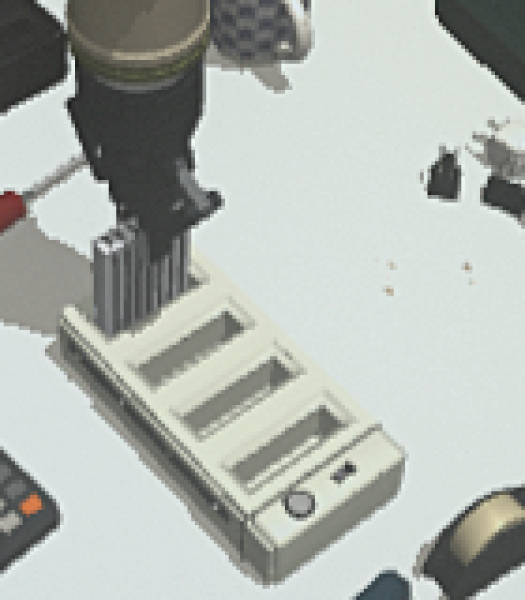

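The disk looks too high. Its front lower corner is at about (110,335), on the front lip of bay 4, so it has probably slipped up in the grip. I'll measure its tilt and height.

```bash
cat > tilt.py <<'E'
from rig import *
from h import *
s=read_state(); print(s["ee_pos"].round(1),s["qpos"].round(3))
d=snapshot("scene"); P=cloud(d); X,Y,Z=P[...,0],P[...,1],P[...,2]
y=float(__import__("sys").argv[1])
m=(abs(Y-y)<22)&(X>455)&(X<550)&(Z>58)&(Z<260)
for a in range(455,550,6):
    k=m&(X>=a)&(X<a+6)
    if k.sum()>3: print(a,k.sum(),"z",Z[k].min().round(),Z[k].max().round(),"y",np.median(Y[k]).round(1),"y top/bot",Y[k&(Z>Z[k].max()-15)].min().round(1),Y[k&(Z<Z[k].min()+15)].min().round(1))
E
python3 tilt.py -151
```

```text
[ 506.7 -149.8   93.6] [ 0.191  0.567 -0.015  2.161  0.02   0.412  1.748]
467 139 z 58.0 260.0 y -154.3 y top/bot -165.7 -160.2
473 98 z 58.0 260.0 y -159.7 y top/bot -172.8 -159.5
479 48 z 59.0 250.0 y -158.8 y top/bot -170.4 -160.4
485 102 z 63.0 205.0 y -158.4 y top/bot -172.3 -160.7
491 164 z 59.0 212.0 y -158.9 y top/bot -172.5 -160.0
497 125 z 62.0 208.0 y -160.6 y top/bot -170.7 -158.6
503 42 z 60.0 167.0 y -162.4 y top/bot -171.0 -159.5
509 33 z 58.0 169.0 y -162.0 y top/bot -171.6 -160.3
515 26 z 60.0 168.0 y -160.0 y top/bot -171.6 -160.6
521 14 z 59.0 95.0 y -158.6 y top/bot -160.1 -159.2
527 26 z 58.0 101.0 y -158.0 y top/bot -159.8 -159.2
533 21 z 62.0 102.0 y -158.3 y top/bot -161.1 -159.2
```

The disk has pitched in the grip: its top front edge is at z≈129 and the rear at z≈101, because the front bottom corner caught the lip. I'll raise it clear and measure its pose in the air.

Call:
{"fn": "jog_arm", "kwargs": {
  "increments": [
    [0.0, [0, 0, -0.015], 0],
    [0.0, [0, 0, -0.03], 0],
    [0.0, [0, 0, -0.04], 0],
    [0.0, [0, 0, -0.025], 0],
    [0.0, [0, 0, 0], 0]
  ]
}}

```text
t: 6.25
ee_pos: [506.5, -149.2, 206.5]
tool_rot: [0.002, -0.009, 1.0, 0.0]
wrist_force: [0.2, 0.1, -2.1]
width: 13.4
finger_force: 87.3
```

```bash
python3 tilt.py -151
python3 - <<'E'
from rig import *
from h import *
d=snapshot("scene"); img=cv2.convertScaleAbs(d["img"],alpha=1.4); np.savez("air.npz",**d)
cv2.imwrite("pics/air.png",cv2.resize(img[190:290,280:380],(600,600),interpolation=3))
E
```

```text
[ 506.5 -149.2  206.5] [ 0.192  0.391 -0.017  2.072  0.009  0.675  1.758]
467 133 z 140.0 241.0 y -153.1 y top/bot -159.1 -158.9
473 83 z 139.0 240.0 y -157.6 y top/bot -158.9 -159.0
479 72 z 140.0 239.0 y -157.4 y top/bot -159.0 -158.7
485 76 z 139.0 240.0 y -157.5 y top/bot -160.3 -158.4
491 118 z 139.0 260.0 y -157.4 y top/bot -171.0 -159.1
497 125 z 141.0 259.0 y -157.8 y top/bot -171.6 -159.5
503 62 z 140.0 259.0 y -157.6 y top/bot -142.3 -159.0
509 52 z 139.0 260.0 y -157.9 y top/bot -164.4 -158.0
515 42 z 138.0 224.0 y -157.4 y top/bot -169.6 -158.1
521 38 z 140.0 212.0 y -157.4 y top/bot -159.3 -158.0
527 47 z 138.0 218.0 y -157.2 y top/bot -158.7 -158.5
533 42 z 139.0 218.0 y -156.6 y top/bot -157.7 -158.5
539 9 z 188.0 217.0 y -156.2 y top/bot -157.0 -156.7
```

View pics/air.png

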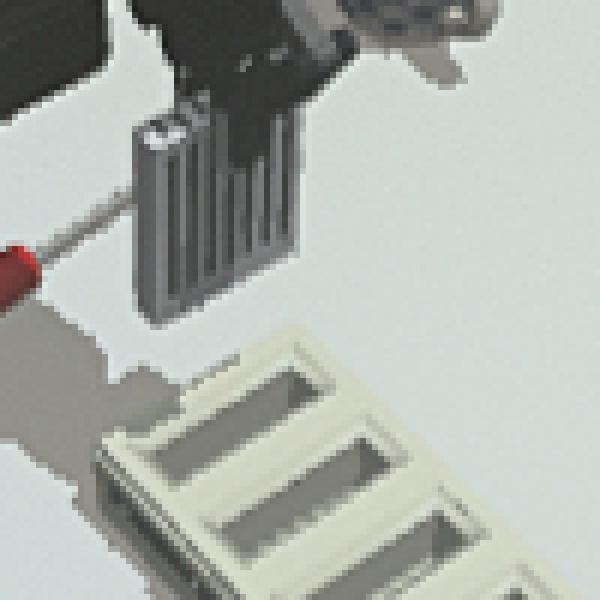

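The disk is upright in the air, with its bottom level at z≈139 (about 155,320 in the crop), but it slid up 13 mm in the grip. The bay's bevel pushed it toward +x. My x for the white dock was low because the dock's front face was included in the fit, so I'll shift +x, settle and re-measure.

Call:
{"fn": "jog_arm", "kwargs": {
  "increments": [
    [0.0, [-0.002, -0.0005, 0], 0],
    [0.0, [0, 0, 0], 0],
    [0.0, [0, 0, 0], 0],
    [0.0, [0, 0, 0], 0],
    [0.0, [0, 0, 0], 0]
  ]
}}

```text
t: 6.85
ee_pos: [507.3, -150.5, 203.8]
tool_rot: [-0.0, -0.008, 1.0, 0.0]
wrist_force: [0.2, -0.4, -2.4]
width: 13.6
finger_force: 87.3
```

```bash
cat > air.py <<'E'
import sys
from rig import *
from h import *
s=read_state(); e=s["ee_pos"]; print(e.round(1),s["tool_rot"].round(4),s["wrist_force"].round(1))
for c in ("scene","top"):
    d=snapshot(c); P=cloud(d); X,Y,Z=P[...,0],P[...,1],P[...,2]
    if c=="scene":
        m=(abs(Y-e[1])<14)&(abs(X-e[0])<50)&(Z>e[2]-90)&(Z<e[2]-28)
        b=m&(Z<e[2]-50)
        for lo in (-72,-62,-52,-42):
            k=m&(abs(Z-e[2]-lo)<5); print("disk z",lo,"x range",np.percentile(X[k],[1,99]).round(1),"yface",np.median(Y[k&(X>e[0]-25)]).round(1),k.sum())
        print("zbot",np.percentile(Z[m],1).round(1))
    # dock top face edges: points within 1.5mm of z=50
    t=(abs(Z-50)<1.6)&(X>430)&(X<580)&(Y>-370)&(Y<-100)
    x,y=X[t],Y[t]
    lo,hi=[],[]
    for a in range(-330,-130,4):
        k=abs(y-a)<3
        if k.sum()>4: lo.append((a,x[k].min())); hi.append((a,x[k].max()))
    for L in (lo,hi):
        L=np.array(L)
        for _ in range(3):
            f=np.polyfit(L[:,0],L[:,1],1); r=L[:,1]-np.polyval(f,L[:,0]); L=L[abs(r)<3]
        print(c,"edge x at y=-150,-222,-295",np.polyval(f,[-150.5,-222.5,-294.5]).round(1),"yaw",np.degrees(-f[0]).round(2),len(L))
E
python3 air.py
```

```text
[ 507.3 -150.5  203.8] [-3.0e-04 -8.5e-03  1.0e+00  1.0e-04] [ 0.2 -0.4 -2.4]
disk z -72 x range [471.2 536.3] yface -157.7 9
disk z -62 x range [468.9 536.9] yface -158.4 75
disk z -52 x range [468.5 538.6] yface -158.4 76
disk z -42 x range [469.2 538.9] yface -158.8 76
zbot 135.4
scene edge x at y=-150,-222,-295 [454.3 455.2 456. ] yaw 0.69 49
scene edge x at y=-150,-222,-295 [559.1 559.6 560.2] yaw 0.47 45
top edge x at y=-150,-222,-295 [453.6 450.3 447. ] yaw -2.61 9
top edge x at y=-150,-222,-295 [555.8 557.4 559. ] yaw 1.29 9
```

In the same view the disk centre is at x≈503.6 and the bay at x≈506.7, while y agrees. I'll shift +3 mm in x, go down to just above the mouth and check again there.

Call:
{"fn": "jog_arm", "kwargs": {
  "increments": [
    [0.0, [-0.003, 0, 0.02], 0],
    [0.0, [0, 0, 0.035], 0],
    [0.0, [0, 0, 0.02], 0],
    [0.0, [0, 0, 0], 0],
    [0.0, [0, 0, 0], 0]
  ]
}}

```text
t: 7.45
ee_pos: [510.5, -150.6, 129.4]
tool_rot: [-0.0, -0.008, 1.0, 0.0]
wrist_force: [0.4, 0.4, -2.4]
width: 13.2
finger_force: 87.1
```

```bash
python3 air.py | head -8; python3 chk.py q4
```

```text
[ 510.5 -150.6  129.4] [-2.0e-04 -8.5e-03  1.0e+00  0.0e+00] [ 0.4  0.4 -2.4]
disk z -72 x range [473.4 558. ] yface -157.0 18
disk z -62 x range [471.8 540.2] yface -158.6 59
disk z -52 x range [471.6 541.8] yface -158.5 69
disk z -42 x range [472.4 541.7] yface -158.8 71
zbot 40.5
scene edge x at y=-150,-222,-295 [454.5 455.2 455.9] yaw 0.55 47
scene edge x at y=-150,-222,-295 [556.7 559.  561.2] yaw 1.78 29
4 397 ztop95 132.7 x [473.5 542. ] y [-161.3 -147.3]
```

View pics/q4.png

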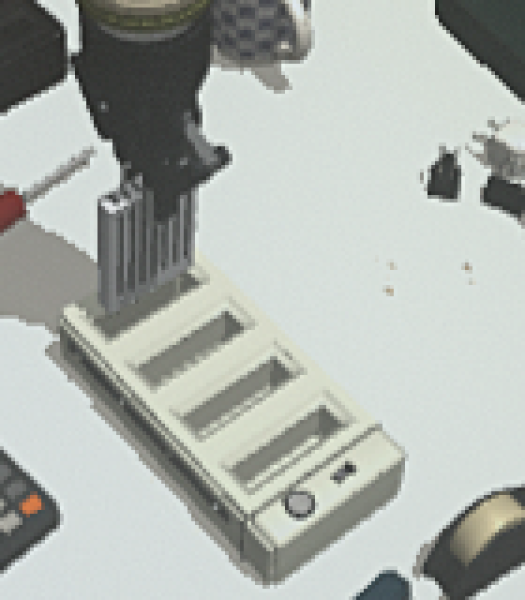

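The disk hangs just above bay 4 (bottom at about 110,310, mouth at 150,300), centred in x and y. I'll lower it.

Call:
{"fn": "jog_arm", "kwargs": {
  "increments": [
    [0.0, [0, 0, 0.008], 0],
    [0.0, [0, 0, 0.006], 0],
    [0.0, [0, 0, 0.006], 0],
    [0.0, [0, 0, 0.004], 0],
    [0.0, [0, 0, 0], 0]
  ]
}}

```text
t: 8.1
ee_pos: [510.0, -150.4, 104.4]
tool_rot: [-0.001, -0.009, 1.0, 0.0]
wrist_force: [0.1, -1.1, -2.1]
width: 13.3
finger_force: 87.2
```

Call:
{"fn": "jog_arm", "kwargs": {
  "increments": [
    [0.0, [0, 0, 0.006], 0],
    [0.0, [0, 0, 0.006], 0],
    [0.0, [0, 0, 0.006], 0],
    [0.0, [0, 0, 0.003], 0],
    [0.0, [0, 0, 0], 0]
  ]
}}

```text
t: 8.6
ee_pos: [510.2, -150.4, 83.6]
tool_rot: [-0.0, -0.009, 1.0, 0.0]
wrist_force: [-0.5, 0.1, -2.2]
width: 13.4
finger_force: 87.2
```

Call:
{"fn": "jog_arm", "kwargs": {
  "increments": [
    [0.0, [0, 0, 0.002], 0],
    [0.0, [0, 0, 0], 0],
    [0.1, [0, 0, 0], 0],
    [0.2, [0, 0, 0], 0],
    [0.35, [0, 0, 0], 0]
  ]
}}

```text
t: 9.1
ee_pos: [510.7, -150.5, 82.4]
tool_rot: [0.0, -0.009, 1.0, -0.0]
wrist_force: [-0.2, 0.4, -0.1]
width: 29.4
finger_force: 0.0
```

Call:
{"fn": "jog_arm", "kwargs": {
  "increments": [
    [0.35, [0, 0, -0.02], 0],
    [0.35, [0, 0, -0.04], 0],
    [0.35, [0, 0, -0.04], 0],
    [0.35, [0, 0, -0.02], 0],
    [0.35, [0, 0, 0], 0]
  ]
}}

```text
t: 9.6
ee_pos: [512.0, -150.9, 205.3]
tool_rot: [0.003, -0.008, 1.0, -0.001]
wrist_force: [-0.3, -0.0, -0.3]
width: 29.6
finger_force: 0.0
```

```bash
python3 chk.py r4
```

```text
4 375 ztop95 114.6 x [471.9 539.1] y [-161.2 -145.7]
```

View pics/r4.png

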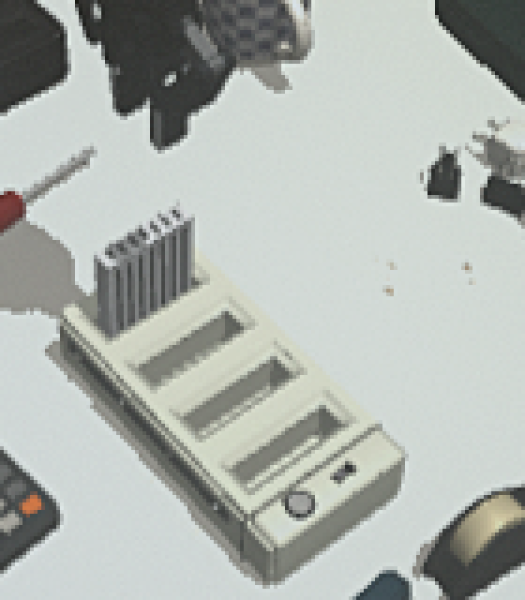

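The finned disk now stands upright in bay 4 (about 145,270). I'll compare its top height with the disks still in the old dock.

```bash
cat > seat.py <<'E'
from rig import *
from h import *
for c in("scene","top"):
    d=snapshot(c); P=cloud(d); X,Y,Z=P[...,0],P[...,1],P[...,2]
    for n,x0,y in [("new1",508,-295),("new2",507,-247),("new3",506.5,-199),("new4",506,-151),("old1",553,253),("old2",554,208.5),("old3",554.5,164),("old4",555,119)]:
        m=(abs(Y-y)<14)&(abs(X-x0)<42)&(Z>70)&(Z<135)
        if m.sum()>25: print(c,n,m.sum(),"z97",np.percentile(Z[m],97).round(1),"front/rear top",*[np.percentile(Z[m&((X<x0)==f)],95).round(1) for f in (True,False)],"xy rng",np.percentile(X[m],[1,99]).round(1),np.percentile(Y[m],[1,99]).round(1))
E
python3 seat.py
```

```text
scene new4 409 z97 113.9 front/rear top 113.3 113.9 xy rng [471.6 540. ] [-161.8 -145.1]
scene old1 266 z97 113.2 front/rear top 112.9 113.0 xy rng [519.  589.2] [241.8 261.2]
scene old2 266 z97 113.9 front/rear top 113.3 113.7 xy rng [520.4 589.6] [196.7 215.1]
scene old3 337 z97 114.0 front/rear top 113.1 113.3 xy rng [521.7 590.9] [152.1 170. ]
top new4 93 z97 117.5 front/rear top 116.8 115.0 xy rng [469.6 536.9] [-158.  -141.8]
top old1 167 z97 116.4 front/rear top 116.0 115.6 xy rng [516.8 584.5] [246.6 262.5]
top old2 146 z97 116.6 front/rear top 116.3 115.2 xy rng [517.9 585.2] [201.9 216.9]
top old3 144 z97 116.3 front/rear top 115.0 116.3 xy rng [518.9 586.2] [156.7 171.5]
```

The finned disk is seated level with the others. Next is the label disk from bay 3, with slower descents: the earlier jam came from arm lag while moving fast.

Call:
{"fn": "jog_arm", "kwargs": {
  "increments": [
    [0.35, [-0.006, 0.04, 0], 0],
    [0.35, [-0.006, 0.04, 0], 0],
    [0.35, [-0.006, 0.04, 0], 0],
    [0.35, [-0.006, 0.04, 0], 0],
    [0.35, [-0.006, 0.04, 0], 0]
  ]
}}

```text
t: 10.25
ee_pos: [536.4, 51.5, 200.7]
tool_rot: [-0.001, -0.008, 1.0, -0.0]
wrist_force: [0.7, -0.2, 0.3]
width: 30.0
finger_force: 0.0
```

Call:
{"fn": "jog_arm", "kwargs": {
  "increments": [
    [0.35, [-0.006, 0.04, 0], 0],
    [0.35, [-0.006, 0.04, 0], 0],
    [0.35, [-0.006, 0.034, 0], -0.5],
    [0.35, [0, 0, 0.03], 0],
    [0.35, [0, 0, 0.02], 0]
  ]
}}

```text
t: 10.75
ee_pos: [552.0, 165.8, 149.5]
tool_rot: [-0.001, -0.014, 1.0, -0.0]
wrist_force: [-0.4, -0.8, -0.7]
width: 29.9
finger_force: 0.0
```

Call:
{"fn": "jog_arm", "kwargs": {
  "increments": [
    [0.35, [0, 0, 0], 0],
    [0.35, [0, 0, 0], 0],
    [0.35, [0, 0, 0], 0],
    [0.35, [0, 0, 0.01], 0],
    [0.35, [0, 0, 0], 0]
  ]
}}

```text
t: 11.25
ee_pos: [552.8, 164.0, 141.7]
tool_rot: [-0.0, -0.013, 1.0, -0.0]
wrist_force: [-0.5, 0.6, -1.2]
width: 29.7
finger_force: 0.0
```

Call:
{"fn": "jog_arm", "kwargs": {
  "increments": [
    [0.35, [0, 0, 0.015], 0],
    [0.35, [0, 0, 0.015], 0],
    [0.35, [0, 0, 0.012], 0],
    [0.35, [0, 0, 0.008], 0],
    [0.35, [0, 0, 0], 0]
  ]
}}

```text
t: 11.75
ee_pos: [552.6, 164.1, 91.3]
tool_rot: [-0.001, -0.013, 1.0, -0.0]
wrist_force: [-0.2, -0.3, 0.4]
width: 30.1
finger_force: 0.0
```

Call:
{"fn": "jog_arm", "kwargs": {
  "increments": [
    [0.35, [0, 0, 0], 0],
    [0.0, [0, 0, 0], 0],
    [0.0, [0, 0, 0], 0],
    [0.0, [0, 0, 0], 0],
    [0.0, [0, 0, 0], 0]
  ],
  "newtons": 80
}}

```text
t: 12.25
ee_pos: [553.6, 164.5, 93.0]
tool_rot: [0.001, -0.013, 1.0, 0.0]
wrist_force: [-0.5, -0.7, 6.9]
width: 12.7
finger_force: 79.3
```

Call:
{"fn": "jog_arm", "kwargs": {
  "increments": [
    [0.0, [0, 0, -0.015], 0],
    [0.0, [0, 0, -0.025], 0],
    [0.0, [0, 0, -0.035], 0],
    [0.0, [0, 0, -0.03], 0],
    [0.0, [0, 0, -0.01], 0]
  ]
}}

```text
t: 12.75
ee_pos: [554.1, 164.5, 210.1]
tool_rot: [0.002, -0.013, 1.0, 0.001]
wrist_force: [1.1, -0.3, -1.8]
width: 12.8
finger_force: 78.5
```

Call:
{"fn": "jog_arm", "kwargs": {
  "increments": [
    [0.0, [0.003, -0.02, 0], 0],
    [0.0, [0.0064, -0.04, 0], 0],
    [0.0, [0.0064, -0.04, 0], 0],
    [0.0, [0.0064, -0.04, 0], 0],
    [0.0, [0.0064, -0.04, 0], 0]
  ]
}}

```text
t: 13.25
ee_pos: [528.2, -17.9, 206.4]
tool_rot: [-0.001, -0.013, 1.0, -0.0]
wrist_force: [0.5, -0.7, -0.8]
width: 13.0
finger_force: 78.4
```

Call:
{"fn": "jog_arm", "kwargs": {
  "increments": [
    [0.0, [0.0064, -0.04, 0], 0],
    [0.0, [0.0064, -0.04, 0], 0],
    [0.0, [0.0064, -0.04, 0], 0],
    [0.0, [0.0064, -0.04, 0], 0],
    [0.0, [0.004, -0.021, 0], 0.5]
  ]
}}

```text
t: 13.75
ee_pos: [502.6, -201.8, 206.4]
tool_rot: [-0.001, -0.007, 1.0, -0.0]
wrist_force: [0.9, 0.7, -2.4]
width: 12.7
finger_force: 78.4
```

Call:
{"fn": "jog_arm", "kwargs": {
  "increments": [
    [0.0, [0, 0, 0.015], 0],
    [0.0, [0, 0, 0.025], 0],
    [0.0, [0, 0, 0.02], 0],
    [0.0, [0, 0, 0.008], 0],
    [0.0, [0, 0, 0], 0]
  ]
}}

```text
t: 14.25
ee_pos: [503.3, -197.8, 137.8]
tool_rot: [-0.001, -0.009, 1.0, 0.0]
wrist_force: [-0.9, 0.4, -1.1]
width: 12.6
finger_force: 78.4
```

Call:
{"fn": "jog_arm", "kwargs": {
  "increments": [
    [0.0, [0, 0, 0], 0],
    [0.0, [0, 0, 0], 0],
    [0.0, [0, 0, 0], 0]
  ]
}}

```text
t: 14.55
ee_pos: [504.6, -198.2, 140.0]
tool_rot: [0.001, -0.009, 1.0, -0.0]
wrist_force: [0.5, -0.2, -1.5]
width: 12.8
finger_force: 78.4
```

```bash
python3 air.py | head -8; python3 chk.py q3
```

```text
[ 504.6 -198.2  140. ] [ 7.0e-04 -8.5e-03  1.0e+00 -2.0e-04] [ 0.5 -0.2 -1.5]
disk z -72 x range [472.3 542.4] yface -206.7 66
disk z -62 x range [472.1 542.6] yface -207.0 60
disk z -52 x range [472.8 541.2] yface -206.8 72
disk z -42 x range [471.6 540.9] yface -206.6 64
zbot 50.5
scene edge x at y=-150,-222,-295 [453.9 454.9 455.9] yaw 0.8 47
scene edge x at y=-150,-222,-295 [558.4 559.6 560.8] yaw 0.97 3
3 422 ztop95 133.0 x [472.2 540.6] y [-208.5 -194.7]
4 205 ztop95 114.0 x [471.5 517. ] y [-161.9 -145. ]
```

View pics/q3.png

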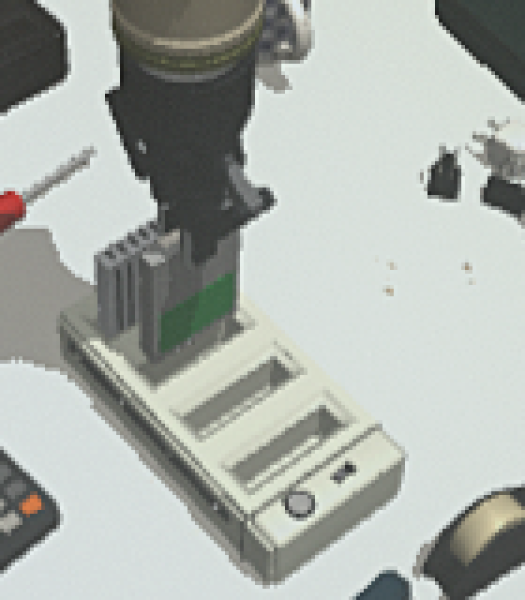

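The label disk is directly above bay 3 (bottom at about 150,355, mouth at 190,345) and centred. I'll lower it slowly.

Call:
{"fn": "jog_arm", "kwargs": {
  "increments": [
    [0.0, [0, 0, 0.006], 0],
    [0.0, [0, 0, 0.006], 0],
    [0.0, [0, 0, 0.006], 0],
    [0.0, [0, 0, 0.004], 0],
    [0.0, [0, 0, 0], 0]
  ]
}}

```text
t: 15.2
ee_pos: [503.9, -198.0, 116.3]
tool_rot: [-0.001, -0.009, 1.0, 0.0]
wrist_force: [-0.7, -0.3, -2.2]
width: 12.9
finger_force: 78.4
```

Call:
{"fn": "jog_arm", "kwargs": {
  "increments": [
    [0.0, [0, 0, 0.006], 0],
    [0.0, [0, 0, 0.006], 0],
    [0.0, [0, 0, 0.006], 0],
    [0.0, [0, 0, 0.003], 0],
    [0.0, [0, 0, 0], 0]
  ]
}}

```text
t: 15.7
ee_pos: [503.9, -198.1, 95.6]
tool_rot: [-0.0, -0.009, 1.0, 0.0]
wrist_force: [-0.2, -0.1, -1.6]
width: 13.1
finger_force: 78.5
```

Call:
{"fn": "jog_arm", "kwargs": {
  "increments": [
    [0.0, [0, 0, 0.002], 0],
    [0.0, [0, 0, 0], 0],
    [0.1, [0, 0, 0], 0],
    [0.2, [0, 0, 0], 0],
    [0.35, [0, 0, 0], 0]
  ]
}}

```text
t: 16.2
ee_pos: [504.4, -198.2, 94.5]
tool_rot: [0.0, -0.009, 1.0, -0.0]
wrist_force: [0.1, -0.4, -0.5]
width: 29.2
finger_force: 0.0
```

Call:
{"fn": "jog_arm", "kwargs": {
  "increments": [
    [0.35, [0, 0, -0.02], 0],
    [0.35, [0, 0, -0.04], 0],
    [0.35, [0, 0, -0.04], 0],
    [0.35, [0, 0, -0.01], 0],
    [0.35, [0, 0, 0], 0]
  ]
}}

```text
t: 16.7
ee_pos: [505.1, -198.4, 206.0]
tool_rot: [0.002, -0.008, 1.0, -0.001]
wrist_force: [-0.4, -0.2, -0.0]
width: 29.9
finger_force: 0.0
```

```bash
python3 seat.py
```

```text
scene new3 430 z97 114.4 front/rear top 114.2 113.8 xy rng [471.9 541.4] [-208.  -191.8]
scene new4 410 z97 114.1 front/rear top 113.5 114.0 xy rng [471.4 539.8] [-161.5 -145. ]
scene old1 265 z97 113.5 front/rear top 113.3 112.8 xy rng [519.3 588.7] [241.9 260.6]
scene old2 319 z97 113.1 front/rear top 112.4 113.0 xy rng [520.2 589.5] [196.8 214.6]
top new3 108 z97 115.9 front/rear top 115.0 115.6 xy rng [470.6 537.8] [-204.4 -188.3]
top new4 172 z97 116.0 front/rear top 115.1 116.1 xy rng [469.7 536.8] [-158.1 -141.4]
top old1 166 z97 116.3 front/rear top 115.4 116.0 xy rng [516.9 584.5] [246.4 262.6]
top old2 147 z97 116.3 front/rear top 116.3 115.9 xy rng [517.8 585.1] [201.6 216.7]
```

Seated. Next is the plastic disk from bay 2.

Call:
{"fn": "jog_arm", "kwargs": {
  "increments": [
    [0.35, [-0.0055, 0.04, 0], 0],
    [0.35, [-0.0055, 0.04, 0], 0],
    [0.35, [-0.0055, 0.04, 0], 0],
    [0.35, [-0.0055, 0.04, 0], 0],
    [0.35, [-0.0055, 0.04, 0], 0]
  ]
}}

```text
t: 17.3
ee_pos: [527.4, 3.9, 202.3]
tool_rot: [-0.001, -0.008, 1.0, -0.0]
wrist_force: [0.3, -0.2, -0.0]
width: 30.0
finger_force: 0.0
```

Call:
{"fn": "jog_arm", "kwargs": {
  "increments": [
    [0.35, [-0.0055, 0.04, 0], 0],
    [0.35, [-0.0055, 0.04, 0], 0],
    [0.35, [-0.0055, 0.04, 0], 0],
    [0.35, [-0.0055, 0.04, 0], 0],
    [0.35, [-0.0055, 0.04, 0], 0]
  ]
}}

```text
t: 17.8
ee_pos: [551.5, 204.1, 202.0]
tool_rot: [-0.001, -0.009, 1.0, -0.001]
wrist_force: [0.8, 0.8, -0.1]
width: 29.6
finger_force: 0.0
```

Call:
{"fn": "jog_arm", "kwargs": {
  "increments": [
    [0.35, [0, 0.0065, 0.02], -0.5],
    [0.35, [0, 0, 0.03], 0],
    [0.35, [0, 0, 0.01], 0],
    [0.35, [0, 0, 0], 0],
    [0.35, [0, 0, 0], 0]
  ]
}}

```text
t: 18.3
ee_pos: [552.3, 208.7, 144.0]
tool_rot: [-0.0, -0.012, 1.0, -0.0]
wrist_force: [-0.4, -0.5, 0.6]
width: 29.7
finger_force: 0.0
```

Call:
{"fn": "jog_arm", "kwargs": {
  "increments": [
    [0.35, [0, 0, 0.015], 0],
    [0.35, [0, 0, 0.015], 0],
    [0.35, [0, 0, 0.014], 0],
    [0.35, [0, 0, 0.008], 0],
    [0.35, [0, 0, 0], 0]
  ]
}}

```text
t: 18.8
ee_pos: [552.0, 209.0, 91.6]
tool_rot: [-0.001, -0.013, 1.0, -0.0]
wrist_force: [0.5, -0.0, 0.4]
width: 29.6
finger_force: 0.0
```

Call:
{"fn": "jog_arm", "kwargs": {
  "increments": [
    [0.35, [0, 0, 0], 0],
    [0.0, [0, 0, 0], 0],
    [0.0, [0, 0, 0], 0],
    [0.0, [0, 0, 0], 0],
    [0.0, [0, 0, 0], 0]
  ],
  "newtons": 80
}}

```text
t: 19.3
ee_pos: [552.8, 209.6, 93.1]
tool_rot: [0.001, -0.013, 1.0, 0.0]
wrist_force: [-1.4, 0.8, 5.6]
width: 12.6
finger_force: 79.4
```

Call:
{"fn": "jog_arm", "kwargs": {
  "increments": [
    [0.0, [0, 0, -0.015], 0],
    [0.0, [0, 0, -0.025], 0],
    [0.0, [0, 0, -0.035], 0],
    [0.0, [0, 0, -0.03], 0],
    [0.0, [0, 0, -0.01], 0]
  ]
}}

```text
t: 19.8
ee_pos: [553.3, 209.6, 210.1]
tool_rot: [0.002, -0.013, 1.0, 0.001]
wrist_force: [0.4, 0.9, -1.3]
width: 12.6
finger_force: 78.5
```

Call:
{"fn": "jog_arm", "kwargs": {
  "increments": [
    [0.0, [0.0025, -0.02, 0], 0],
    [0.0, [0.0052, -0.041, 0], 0],
    [0.0, [0.0052, -0.041, 0], 0],
    [0.0, [0.0052, -0.041, 0], 0],
    [0.0, [0.0052, -0.041, 0], 0]
  ]
}}

```text
t: 20.3
ee_pos: [532.2, 22.4, 205.9]
tool_rot: [-0.001, -0.013, 1.0, -0.0]
wrist_force: [1.3, -0.1, -2.7]
width: 13.2
finger_force: 78.4
```

Call:
{"fn": "jog_arm", "kwargs": {
  "increments": [
    [0.0, [0.0052, -0.041, 0], 0],
    [0.0, [0.0052, -0.041, 0], 0],
    [0.0, [0.0052, -0.041, 0], 0],
    [0.0, [0.0052, -0.041, 0], 0],
    [0.0, [0.0052, -0.041, 0], 0]
  ]
}}

```text
t: 20.8
ee_pos: [511.3, -182.9, 205.9]
tool_rot: [-0.001, -0.013, 1.0, 0.0]
wrist_force: [0.9, 0.8, -2.5]
width: 13.1
finger_force: 78.4
```

Call:
{"fn": "jog_arm", "kwargs": {
  "increments": [
    [0.0, [0.0052, -0.041, 0], 0],
    [0.0, [0.0046, -0.024, 0], 0.5],
    [0.0, [0, 0, 0.02], 0],
    [0.0, [0, 0, 0.03], 0],
    [0.0, [0, 0, 0.018], 0]
  ]
}}

```text
t: 21.3
ee_pos: [502.7, -246.4, 136.4]
tool_rot: [-0.002, -0.008, 1.0, 0.001]
wrist_force: [-0.9, 0.1, -2.9]
width: 12.9
finger_force: 78.4
```

Call:
{"fn": "jog_arm", "kwargs": {
  "increments": [
    [0.0, [0, 0, 0], 0],
    [0.0, [0, 0, 0], 0],
    [0.0, [0, 0, 0], 0],
    [0.0, [0, 0, 0], 0]
  ]
}}

```text
t: 21.7
ee_pos: [505.3, -246.3, 140.1]
tool_rot: [0.001, -0.009, 1.0, -0.0]
wrist_force: [-0.4, 0.3, -2.4]
width: 12.9
finger_force: 78.5
```

```bash
python3 air.py | head -8; python3 chk.py q2
```

```text
[ 505.3 -246.3  140.1] [ 7.0e-04 -8.5e-03  1.0e+00 -3.0e-04] [-0.4  0.3 -2.4]
disk z -72 x range [472.8 539.9] yface -254.6 69
disk z -62 x range [473.  540.2] yface -254.6 66
disk z -52 x range [472.2 542. ] yface -254.5 62
disk z -42 x range [472.9 542.1] yface -254.8 69
zbot 50.4
scene edge x at y=-150,-222,-295 [454.2 455.3 456.4] yaw 0.88 49
scene edge x at y=-150,-222,-295 [583.1 571.9 560.8] yaw -8.86 2
2 403 ztop95 133.1 x [472.5 540. ] y [-256.4 -243. ]
3 240 ztop95 114.2 x [472.  518.8] y [-208.3 -192.3]
4 367 ztop95 114.1 x [472.2 537.3] y [-161.3 -145.5]
```

View pics/q2.png

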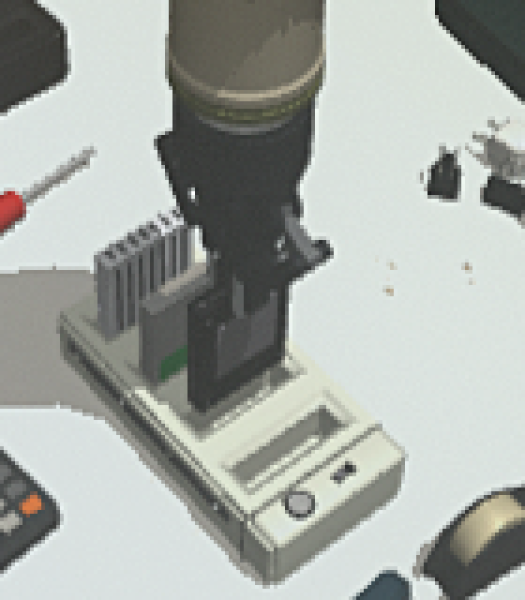

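The plastic disk is aligned above bay 2 (bottom at about 200,405). I'll lower it.

Call:
{"fn": "jog_arm", "kwargs": {
  "increments": [
    [0.0, [0, 0, 0.006], 0],
    [0.0, [0, 0, 0.006], 0],
    [0.0, [0, 0, 0.006], 0],
    [0.0, [0, 0, 0.004], 0],
    [0.0, [0, 0, 0], 0]
  ]
}}

```text
t: 22.35
ee_pos: [504.5, -246.0, 116.3]
tool_rot: [-0.001, -0.009, 1.0, 0.0]
wrist_force: [1.1, -0.7, -2.0]
width: 12.7
finger_force: 78.5
```

Call:
{"fn": "jog_arm", "kwargs": {
  "increments": [
    [0.0, [0, 0, 0.004], 0],
    [0.0, [0, 0, 0], 0]
  ]
}}

```text
t: 22.55
ee_pos: [504.7, -246.0, 112.8]
tool_rot: [-0.0, -0.009, 1.0, 0.0]
wrist_force: [0.4, 0.3, -2.5]
width: 12.9
finger_force: 78.5
```

Call:
{"fn": "jog_arm", "kwargs": {
  "increments": [
    [0.0, [0, 0, 0.006], 0],
    [0.0, [0, 0, 0.006], 0],
    [0.0, [0, 0, 0.004], 0],
    [0.0, [0, 0, 0.003], 0],
    [0.0, [0, 0, 0], 0]
  ]
}}

```text
t: 23.05
ee_pos: [504.7, -246.0, 93.7]
tool_rot: [-0.0, -0.009, 1.0, 0.0]
wrist_force: [0.1, -0.2, -2.5]
width: 12.9
finger_force: 78.5
```

Call:
{"fn": "jog_arm", "kwargs": {
  "increments": [
    [0.0, [0, 0, 0], 0],
    [0.0, [0, 0, 0], 0],
    [0.1, [0, 0, 0], 0],
    [0.2, [0, 0, 0], 0],
    [0.35, [0, 0, 0], 0]
  ]
}}

```text
t: 23.55
ee_pos: [505.1, -246.2, 94.5]
tool_rot: [0.0, -0.008, 1.0, -0.0]
wrist_force: [-0.1, -0.6, -0.2]
width: 29.1
finger_force: 0.0
```

Call:
{"fn": "jog_arm", "kwargs": {
  "increments": [
    [0.35, [0, 0, -0.02], 0],
    [0.35, [0, 0, -0.04], 0],
    [0.35, [0, 0, -0.04], 0],
    [0.35, [0, 0, -0.01], 0],
    [0.35, [0, 0, 0], 0]
  ]
}}

```text
t: 24.05
ee_pos: [505.8, -246.5, 206.1]
tool_rot: [0.002, -0.008, 1.0, -0.001]
wrist_force: [-0.5, -0.2, -0.2]
width: 29.9
finger_force: 0.0
```

```bash
python3 seat.py
```

```text
scene new2 426 z97 113.9 front/rear top 113.6 113.7 xy rng [472.2 541.5] [-256.4 -240.3]
scene new3 429 z97 114.2 front/rear top 113.8 113.7 xy rng [471.9 541.4] [-208.  -191.7]
scene new4 407 z97 114.0 front/rear top 113.4 113.8 xy rng [471.5 540.2] [-161.6 -144.4]
scene old1 320 z97 113.4 front/rear top 112.9 113.0 xy rng [519.6 588.7] [241.9 260.7]
top new2 114 z97 116.8 front/rear top 116.1 114.3 xy rng [471.5 538.8] [-251.9 -236.5]
top new3 188 z97 117.5 front/rear top 116.8 117.0 xy rng [470.6 537.8] [-205.2 -188.5]
top new4 173 z97 116.1 front/rear top 115.6 115.5 xy rng [469.7 536.6] [-157.9 -141.5]
top old1 167 z97 116.0 front/rear top 115.7 114.8 xy rng [517.  584.3] [246.5 262.6]
```

Next is the dark disk from bay 1.

Call:
{"fn": "jog_arm", "kwargs": {
  "increments": [
    [0.35, [-0.0045, 0.041, 0], 0],
    [0.35, [-0.0045, 0.041, 0], 0],
    [0.35, [-0.0045, 0.041, 0], 0],
    [0.35, [-0.0045, 0.041, 0], 0],
    [0.35, [-0.0045, 0.041, 0], 0]
  ]
}}

```text
t: 24.65
ee_pos: [522.9, -39.1, 202.4]
tool_rot: [-0.001, -0.008, 1.0, -0.0]
wrist_force: [0.8, -0.8, 0.3]
width: 29.6
finger_force: 0.0
```

Call:
{"fn": "jog_arm", "kwargs": {
  "increments": [
    [0.35, [-0.0045, 0.041, 0], 0],
    [0.35, [-0.0045, 0.041, 0], 0],
    [0.35, [-0.0045, 0.041, 0], 0],
    [0.35, [-0.0045, 0.041, 0], 0],
    [0.35, [-0.0045, 0.041, 0], 0]
  ]
}}

```text
t: 25.15
ee_pos: [542.0, 166.0, 202.3]
tool_rot: [-0.001, -0.009, 1.0, -0.001]
wrist_force: [0.6, -0.5, -0.2]
width: 30.3
finger_force: 0.0
```

Call:
{"fn": "jog_arm", "kwargs": {
  "increments": [
    [0.35, [-0.0045, 0.041, 0], 0],
    [0.35, [-0.0045, 0.041, 0], 0],
    [0.35, [-0.001, 0.0075, 0.02], -0.5],
    [0.35, [0, 0, 0.03], 0],
    [0.35, [0, 0, 0.01], 0]
  ]
}}

```text
t: 25.65
ee_pos: [549.1, 253.8, 140.0]
tool_rot: [-0.003, -0.014, 1.0, -0.001]
wrist_force: [-0.4, 0.1, -0.5]
width: 30.1
finger_force: 0.0
```

Call:
{"fn": "jog_arm", "kwargs": {
  "increments": [
    [0.35, [0, 0, 0], 0],
    [0.35, [0, 0, 0], 0],
    [0.35, [0, 0, 0], 0]
  ]
}}

```text
t: 25.95
ee_pos: [552.0, 254.1, 145.1]
tool_rot: [0.001, -0.013, 1.0, 0.0]
wrist_force: [-0.5, 0.1, -0.0]
width: 29.8
finger_force: 0.0
```

Call:
{"fn": "jog_arm", "kwargs": {
  "increments": [
    [0.35, [0, 0, 0.015], 0],
    [0.35, [0, 0, 0.015], 0],
    [0.35, [0, 0, 0.014], 0],
    [0.35, [0, 0, 0.008], 0],
    [0.35, [0, 0, 0], 0]
  ]
}}

```text
t: 26.45
ee_pos: [551.0, 254.0, 91.5]
tool_rot: [-0.001, -0.013, 1.0, -0.0]
wrist_force: [-0.3, -0.3, 0.2]
width: 29.9
finger_force: 0.0
```

Call:
{"fn": "jog_arm", "kwargs": {
  "increments": [
    [0.35, [0, 0, 0], 0],
    [0.0, [0, 0, 0], 0],
    [0.0, [0, 0, 0], 0],
    [0.0, [0, 0, 0], 0],
    [0.0, [0, 0, 0], 0]
  ],
  "newtons": 80
}}

```text
t: 26.95
ee_pos: [551.9, 254.6, 93.1]
tool_rot: [0.001, -0.013, 1.0, 0.0]
wrist_force: [-0.0, -0.2, 5.6]
width: 12.7
finger_force: 79.6
```

Call:
{"fn": "jog_arm", "kwargs": {
  "increments": [
    [0.0, [0, 0, -0.015], 0],
    [0.0, [0, 0, -0.025], 0],
    [0.0, [0, 0, -0.035], 0],
    [0.0, [0, 0, -0.03], 0],
    [0.0, [0, 0, -0.01], 0]
  ]
}}

```text
t: 27.45
ee_pos: [552.4, 254.7, 210.2]
tool_rot: [0.002, -0.013, 1.0, 0.001]
wrist_force: [-0.4, 1.0, -1.5]
width: 12.7
finger_force: 78.8
```

Call:
{"fn": "jog_arm", "kwargs": {
  "increments": [
    [0.0, [0.002, -0.02, 0], 0],
    [0.0, [0.0045, -0.042, 0], 0],
    [0.0, [0.0045, -0.042, 0], 0],
    [0.0, [0.0045, -0.042, 0], 0],
    [0.0, [0.0045, -0.042, 0], 0]
  ]
}}

```text
t: 27.95
ee_pos: [534.8, 63.3, 205.9]
tool_rot: [-0.001, -0.013, 1.0, -0.0]
wrist_force: [1.6, 0.3, -1.5]
width: 13.3
finger_force: 78.8
```

Call:
{"fn": "jog_arm", "kwargs": {
  "increments": [
    [0.0, [0.0045, -0.042, 0], 0],
    [0.0, [0.0045, -0.042, 0], 0],
    [0.0, [0.0045, -0.042, 0], 0],
    [0.0, [0.0045, -0.042, 0], 0],
    [0.0, [0.0045, -0.042, 0], 0]
  ]
}}

```text
t: 28.45
ee_pos: [517.4, -146.9, 205.9]
tool_rot: [-0.001, -0.013, 1.0, 0.0]
wrist_force: [0.6, -0.8, -1.2]
width: 13.0
finger_force: 78.7
```

Call:
{"fn": "jog_arm", "kwargs": {
  "increments": [
    [0.0, [0.0045, -0.042, 0], 0],
    [0.0, [0.0045, -0.042, 0], 0],
    [0.0, [0.0045, -0.042, 0], 0],
    [0.0, [0.004, -0.023, 0], 0.5],
    [0.0, [0, 0, 0.02], 0]
  ]
}}

```text
t: 28.95
ee_pos: [503.8, -299.8, 187.5]
tool_rot: [0.001, -0.005, 1.0, -0.002]
wrist_force: [1.0, 1.2, -1.6]
width: 12.9
finger_force: 78.7
```

Call:
{"fn": "jog_arm", "kwargs": {
  "increments": [
    [0.0, [0, 0, 0.03], 0],
    [0.0, [0, 0, 0.018], 0],
    [0.0, [0, 0, 0], 0],
    [0.0, [0, 0, 0], 0],
    [0.0, [0, 0, 0], 0]
  ]
}}

```text
t: 29.45
ee_pos: [505.5, -294.5, 139.8]
tool_rot: [0.0, -0.008, 1.0, -0.0]
wrist_force: [0.6, -0.5, -1.0]
width: 12.8
finger_force: 78.7
```

```bash
python3 air.py | head -7; python3 chk.py q1
```

```text
[ 505.5 -294.5  139.8] [ 3.0e-04 -8.4e-03  1.0e+00 -2.0e-04] [ 0.6 -0.5 -1. ]
disk z -72 x range [472.2 542.1] yface -302.6 68
disk z -62 x range [472.6 539.2] yface -302.8 63
disk z -52 x range [472.6 540.4] yface -302.9 69
disk z -42 x range [472.7 542.4] yface -302.4 66
zbot 50.1
scene edge x at y=-150,-222,-295 [454.7 455.4 456. ] yaw 0.51 48
1 398 ztop95 132.5 x [473.1 541.2] y [-304.5 -290.5]
2 263 ztop95 114.1 x [472.3 521.6] y [-256.  -240.7]
3 391 ztop95 114.2 x [472.1 540. ] y [-207.8 -192.2]
4 377 ztop95 114.4 x [471.8 539.2] y [-161.3 -145.1]Traceback (most recent call last):
  File "air.py", line 23, in <module>
    f=np.polyfit(L[:,0],L[:,1],1); r=L[:,1]-np.polyval(f,L[:,0]); L=L[abs(r)<3]
    raise TypeError("expected non-empty vector for x")
TypeError: expected non-empty vector for x
```

View pics/q1.png

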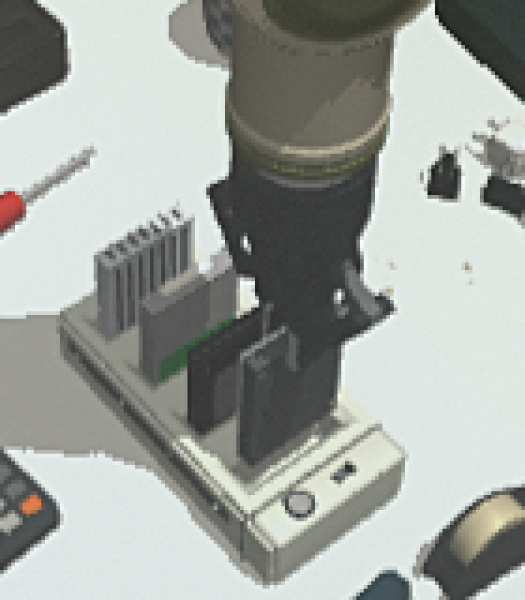

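The dark disk is aligned above bay 1 (bottom at about 250,460). I'll lower it.

Call:
{"fn": "jog_arm", "kwargs": {
  "increments": [
    [0.0, [-0.0005, 0, 0.006], 0],
    [0.0, [0, 0, 0.006], 0],
    [0.0, [0, 0, 0.006], 0],
    [0.0, [0, 0, 0.004], 0],
    [0.0, [0, 0, 0], 0]
  ]
}}

```text
t: 30.05
ee_pos: [505.7, -293.9, 116.4]
tool_rot: [-0.001, -0.009, 1.0, 0.0]
wrist_force: [-0.1, -0.3, -1.4]
width: 12.5
finger_force: 78.7
```

Call:
{"fn": "jog_arm", "kwargs": {
  "increments": [
    [0.0, [0, 0, 0.004], 0],
    [0.0, [0, 0, 0], 0]
  ]
}}

```text
t: 30.25
ee_pos: [505.8, -294.0, 112.8]
tool_rot: [-0.0, -0.009, 1.0, 0.0]
wrist_force: [-0.3, -0.1, -1.3]
width: 13.1
finger_force: 78.7
```

Call:
{"fn": "jog_arm", "kwargs": {
  "increments": [
    [0.0, [0, 0, 0.006], 0],
    [0.0, [0, 0, 0.006], 0],
    [0.0, [0, 0, 0.004], 0],
    [0.0, [0, 0, 0.003], 0],
    [0.0, [0, 0, 0], 0]
  ]
}}

```text
t: 30.75
ee_pos: [505.8, -294.0, 93.6]
tool_rot: [-0.0, -0.009, 1.0, 0.0]
wrist_force: [0.5, 0.2, -0.6]
width: 12.9
finger_force: 78.8
```

Call:
{"fn": "jog_arm", "kwargs": {
  "increments": [
    [0.0, [0, 0, 0], 0],
    [0.0, [0, 0, 0], 0],
    [0.1, [0, 0, 0], 0],
    [0.2, [0, 0, 0], 0],
    [0.35, [0, 0, 0], 0]
  ]
}}

```text
t: 31.25
ee_pos: [506.2, -294.2, 94.4]
tool_rot: [0.0, -0.009, 1.0, -0.0]
wrist_force: [0.5, 0.2, -0.7]
width: 29.2
finger_force: 0.0
```

Call:
{"fn": "jog_arm", "kwargs": {
  "increments": [
    [0.35, [0, 0, -0.02], 0],
    [0.35, [0, 0, -0.04], 0],
    [0.35, [0, 0, -0.04], 0],
    [0.35, [0, 0, -0.03], 0],
    [0.35, [0, 0, 0], 0]
  ]
}}

```text
t: 31.75
ee_pos: [507.8, -295.2, 228.7]
tool_rot: [0.003, -0.008, 1.0, -0.002]
wrist_force: [0.3, 0.3, 0.1]
width: 29.7
finger_force: 0.0
```

```bash
python3 seat.py; python3 chk.py fin
```

```text
scene new1 452 z97 114.3 front/rear top 113.8 113.4 xy rng [473.  542.4] [-303.9 -287.7]
scene new2 434 z97 113.9 front/rear top 113.3 113.7 xy rng [472.5 541.6] [-256.2 -239.8]
scene new3 432 z97 114.0 front/rear top 113.4 113.6 xy rng [471.7 541.2] [-208.3 -191.9]
scene new4 410 z97 113.8 front/rear top 113.4 113.6 xy rng [471.5 539.5] [-161.7 -144.5]
top new1 137 z97 116.9 front/rear top 116.6 114.1 xy rng [472.5 539.9] [-301.4 -284.5]
top new2 192 z97 116.9 front/rear top 116.9 116.0 xy rng [471.6 538.8] [-251.9 -236.6]
top new3 189 z97 116.5 front/rear top 116.4 114.6 xy rng [470.6 537.7] [-204.8 -188.5]
top new4 176 z97 116.6 front/rear top 115.6 115.4 xy rng [469.7 536.9] [-157.9 -141.6]
1 419 ztop95 114.2 x [473.4 541.4] y [-303.2 -288.5]
2 395 ztop95 114.4 x [472.3 541.2] y [-255.8 -240.8]
3 398 ztop95 114.2 x [472.2 541.5] y [-208.1 -192.4]
4 377 ztop95 114.1 x [471.9 539.2] y [-161.4 -145.3]
```

View pics/fin.png

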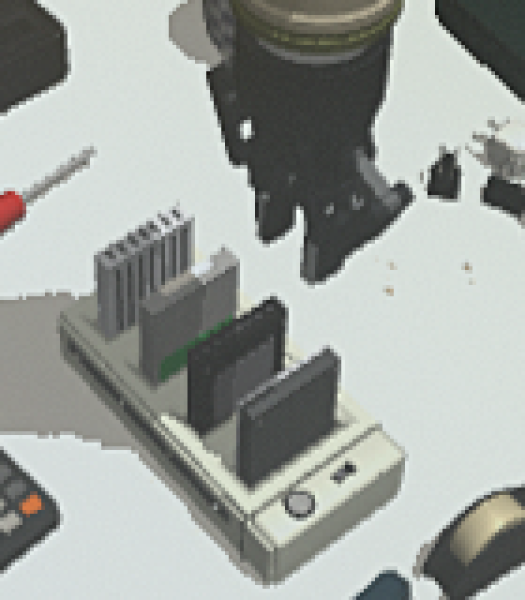

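All four disks stand upright at the same height: finned at (145,270), label at (190,315), plastic at (235,365) and dark at (290,415). The gripper is clear of them, so I'll let the arm settle and then hand in.

Call:
{"fn": "jog_arm", "kwargs": {
  "increments": [
    [0.35, [0, 0, 0], 0],
    [0.35, [0, 0, 0], 0],
    [0.35, [0, 0, 0], 0],
    [0.35, [0, 0, 0], 0]
  ]
}}

```text
t: 32.3
ee_pos: [505.8, -294.0, 223.7]
tool_rot: [-0.0, -0.009, 1.0, 0.0]
wrist_force: [0.2, 0.0, -0.4]
width: 29.7
finger_force: 0.0
```

```bash
python3 -c "
from rig import *
print(sign_off())"
```

```text
the job is handed in; nothing more can be done
None
```

All four disks stand upright and seated in the same-numbered bays of the white dock, and the job was handed in at about 32 s; sign-off returned no verdict, and the finned disk jammed on its first try in bay 4 before seating on the second.

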